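# Find the full salt mill and hold it over the ramekin on the scale

### The job

One of the two matching salt mills is full and the other has run empty; they look alike, so tell the full one by its weight in the hand, and leave the empty one standing where it was (put it back there if you picked it up). Carry the full mill over the dish rack and hold it upright and still about 3 cm above the rim of the white ramekin on the kitchen scale, centred over it so that all the salt I grind by twisting the mill's body will fall in, and finish while holding it there: do not put it down or let go. Touch neither ramekin nor scale, because the reading must stay at zero, and do not bump the rack, tip a mill or shift the dishes or the refill tub.

Things in the scene. Friction and masses are not known exactly. Their poses are not given: they have to be found in the camera images.
- mill_1: wooden salt mill, upright, 188 mm tall: steel foot 56 mm across (salt leaves mid-underside), shoulder 49, waist 38; grip its head, 47 mm across, straight-sided from 134 to 166 mm above the foot. Origin: centre of the underside, z up. Twin of the other mill: one weighs about 450 g (full), the other about 250 g (empty), within 8 percent; only lifting tells which.
- mill_2: wooden salt mill, upright, 188 mm tall: steel foot 56 mm across (salt leaves mid-underside), shoulder 49, waist 38; grip its head, 47 mm across, straight-sided from 134 to 166 mm above the foot. Origin: centre of the underside, z up. Twin of the other mill: one weighs about 450 g (full), the other about 250 g (empty), within 8 percent; only lifting tells which.
- ramekin: round white ceramic ramekin standing on the scale's round steel platter, 84 mm across and 45 mm high, inner mouth 76 mm across. Origin at the centre of its underside, z up.
- ramekin_rim (a point): centre of the ramekin's mouth, level with its rim (45 mm above the ramekin's origin)
- scale: flat black digital kitchen scale, fixed, 205 mm (x) by 150 mm (y). Its round steel platter, 132 mm across, is centred 25 mm from the origin towards +x, its top 24 mm above the worktop. Origin: centre of its underside, on the worktop; x points from the display to the platter.
- rack: chrome wire dish rack on a blue tray, fixed, 380 mm (x) by 200 mm (y), rim 96 mm high, between the mills and the scale. Upturned mugs and a bowl in it reach 122 mm above the worktop; two white saucers on edge, 120 to 170 mm from the origin towards +x, reach 152 mm. Origin: centre of its underside, on the worktop.
- mug_red: red mug standing upside down in the rack, 76 mm across, 90 mm high, loose. Origin at the centre of the side it stands on.
- mug_blue: blue mug, same shape, upside down in the rack, loose. Origin likewise.
- bowl: cream bowl upside down in the rack, 116 mm across, 55 mm high, loose. Origin at the centre of the side it stands on.
- tub: round blue refill tub with a white lid, 91 mm across, 76 mm high, loose, on the worktop beyond the mills. Origin at the centre of its underside.
There are look-alikes about, which are no part of the job. Leave any blue look-alike of the mill_1 alone.

How it is judged:
By the outcome, as a careful person would: the job done as asked, in the order asked, and still so for the second after the job is handed in, while the arm keeps its last pose, push and grip.
It also fails if it takes over 64 s, if anything falls off the work surface, if the arm or the gripper's body presses on something with over 40 N, if the wrist force passes 120 N, or if a joint passes its speed limit or range.

### The arm

A 7-joint arm with a two-finger parallel gripper is mounted at the origin on the work surface. World frame = base frame: x ahead of the robot, y to its left, z up, the work surface at z = 0. Lengths are in mm, angles in rad, forces in N, time in s.
With the tool pointing down it reaches from about 425 to 925 mm from the base axis. Payload 6.8 kg.
Tool frame: the origin (TCP) lies between the finger pads; the fingertips stand 11 mm ahead of it and the grasp point (between the pads) lies 8 mm behind it; z points along the fingers, y is the line along which they close (so a half turn about z gives the same grasp; the last joint's range is limited). The gripper opens to 88 mm and grips with 3 to 60 N. Pads are 20 mm wide; open, the fingers measure 115 mm over their backs; the gripper's body (75 mm by 178 mm) begins 61 mm behind the grasp point.
Start: joints at [1.003, 0.477, 0.022, 1.555, -0.011, 1.109, -0.083], TCP at [299.555, -604.908, 233.664] pointing down, gripper open.
Joint ranges: [-2.96, 2.96], [-0.34, 2.1], [-1.41, 1.46], [0.24, 2.44], [-1.37, 4.51], [0.17, 1.92], [-2.96, 2.96]. Speed limits (rad/s): [2.39, 2.39, 3.14, 3.14, 3.14, 3.14, 3.14].

### API

Orientations are given as [roll, pitch, yaw] about the fixed x, y, z axes, in that order (R = Rz(yaw) Ry(pitch) Rx(roll)).
In Python, from station import get_state, get_image, calibration, hand_in, search_frame, place_of gives the robot as it stands. The module is installed in compiled form; this text tells all that it offers.
- The arm moves only by the shell command python3 -m handwheel 'ROWS' [FORCE]. ROWS is JSON, a list of rows, each a list of 7 numbers: the shift along the tool's x, y, z in units of 5 cm (1.0 is 5 cm), then the turn, a rotation vector about the tool's x, y, z in units of 5 degrees (1.0 is 5 degrees), then the finger opening in mm, from 0 to 87.8. A call has 1 to 20 rows; each row shifts and turns the commanded pose from where the row before left it, along the tool's axes as they then stand; what a row does not reach is not made up. A row lasts 1/10 s, in which the tool goes at most 50 mm and 8.59 degrees, less where a joint would pass 70% of its speed; a pose out of reach is approached as far as the arm can. A call with a number of a shift or a turn outside -1 to 1 is refused whole. A call with a gripper value outside its range is refused whole. The fingers move at their own pace and stop on an object; FORCE is the grip in N (left out, the last holds). Time passes only in rows, so rows that do not move let the fingers close. It gives the time, the measured TCP pose, the force, the opening and the grip force at its end, in the units of the state.
- get_state(): the state, without advancing time (a new reading comes with each control period).
- get_image(name): name is "scene" or "top"; returns (picture, depth): 400x640x3 uint8, blue, green, red; 400x640 float32, mm along the optical axis (not along the pixel's ray), 0 where there is no reading.
- calibration(name): a dict with "mtx" (3x3 intrinsics, pixels), "rvec" (rotation vector, rad) and "tvec" (3), from world to camera coordinates, as OpenCV has them. Camera axes: x right, y down, z forward; pixel columns grow to the right and rows downward; lengths in mm; the calibration is good to about 2 mm. A picture is of the moment at which its call begins. calibration takes no time and is no camera call.
- hand_in(): hands the job in; it is judged then, once.
Trained networks look in the newest picture that a camera, given by its name, has taken for a name from the list of things; names that differ only in an ending like _2 or _b are one class to them, and where a whole thing is asked for, a point or a joint stands for the part that bears it (a point fixed in the world has none). Each returns a list of dicts, best first, with "conf" (0 to 1); they miss things now and then, are a little off and sometimes report something else, mostly with a low value. They report only what shows in the picture. A call takes as long as a camera call. They do not tell look-alikes from the thing itself.
- search_frame(camera, query): "xy" ([column, row] in pixels, amid what is visible of it).
- place_of(camera, query): "xy" ([column, row] in pixels: a listed point, or the origin of a listed thing).
The state is a dict: "clock": time; "qpos": joint angles; "dq": joint speeds; "tau": joint torques, N m; "tcp_pos": TCP position; "tcp_rot": TCP orientation; "ft_force": force on the tool from outside, world axes, zero at the start; "moment": the same for the moment, N m; "grip_width": finger opening in mm; "grasp_force": force on a finger pad.
Only numpy, scipy, OpenCV 4.12 (cv2) and the standard library are available. Lean on these libraries where they do the work, as an engineer would, in place of code of your own. Each camera call takes 0.05 s, during which the arm holds its last target. There are 200 camera calls.

## Working session

There is one attempt and no reset: what is moved stays moved. The work goes in short steps, Python scripts to look and compute and a shell command to move; the robot and the scene stay as the last step left them, time stands still between calls to the robot, and variables do not carry over. Pictures are saved under pics/ and viewed, at most 10 in all, crops included, and the job is handed in when it is done.

```bash
mkdir -p pics; cat > h.py <<'E'
import numpy as np, cv2
from station import *
def cam(n):
    c=calibration(n); R=cv2.Rodrigues(np.array(c["rvec"],float))[0]
    return np.array(c["mtx"],float),R,np.array(c["tvec"],float).ravel()
def ray(n,uv):
    K,R,t=cam(n); d=R.T@np.linalg.inv(K)@np.array([uv[0],uv[1],1.]); return -R.T@t,d
def px3d(n,uv,z):  # intersect with plane z
    o,d=ray(n,uv); return o+d*(z-o[2])/d[2]
def dep(n,uv,D):
    o,d=ray(n,uv); return o+d*D
def tri(a,b):
    (o1,d1),(o2,d2)=ray("scene",a),ray("top",b)
    s=np.linalg.lstsq(np.c_[d1,-d2],o2-o1,rcond=None)[0]
    p,q=o1+s[0]*d1,o2+s[1]*d2; return (p+q)/2,np.linalg.norm(p-q)
def cloud(n,D):
    K,R,t=cam(n); v,u=np.mgrid[:400,:640]
    d=np.stack([u,v,np.ones_like(u)],-1)@np.linalg.inv(K).T*D[...,None]
    return (d-t)@R
E
python3 - <<'E'
from h import *
np.set_printoptions(precision=1,suppress=True)
for n in("scene","top"):
    im,D=get_image(n); cv2.imwrite(f"pics/{n}0.png",im); np.save(f"{n}0.npy",D)
    for q in("mill_1","ramekin","ramekin_rim","scale","rack","tub","mug_red","mug_blue","bowl"):
        print(n,q,[(np.round(r["xy"]).tolist(),round(r["conf"],2)) for r in place_of(n,q)][:5])
s=get_state();print(s["clock"],s["tcp_pos"],s["tcp_rot"],s["ft_force"],s["grip_width"])
E
```

```text
scene mill_1 [([450.0, 304.0], 0.81), ([400.0, 248.0], 0.81)]
scene ramekin [([252.0, 159.0], 0.58)]
scene ramekin_rim [([249.0, 145.0], 0.73)]
scene scale [([256.0, 162.0], 0.89)]
scene rack [([325.0, 196.0], 0.73), ([284.0, 222.0], 0.58), ([254.0, 157.0], 0.55)]
scene tub [([344.0, 301.0], 0.98), ([326.0, 197.0], 0.45)]
scene mug_red [([284.0, 226.0], 0.79)]
scene mug_blue [([290.0, 192.0], 0.71), ([252.0, 158.0], 0.3)]
scene bowl [([326.0, 197.0], 0.62)]
top mill_1 [([188.0, 225.0], 0.83), ([196.0, 193.0], 0.73), ([250.0, 240.0], 0.72), ([435.0, 214.0], 0.55)]
top ramekin [([431.0, 217.0], 0.73)]
top ramekin_rim [([431.0, 216.0], 0.91), ([364.0, 209.0], 0.37)]
top scale [([436.0, 227.0], 0.9)]
top rack [([348.0, 191.0], 0.92)]
top tub [([248.0, 166.0], 0.68)]
top mug_red [([332.0, 176.0], 0.61)]
top mug_blue [([361.0, 208.0], 0.69)]
top bowl [([248.0, 165.0], 0.34)]
1.0 [ 299.5 -604.9  233.7] [3.1 0.  0.5] [ 0.2 -1.  -0.3] 87.75830445433955
```

View pics/scene0.png

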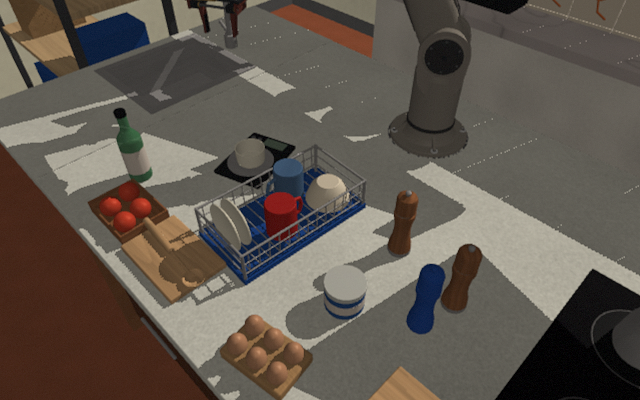

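View pics/top0.png

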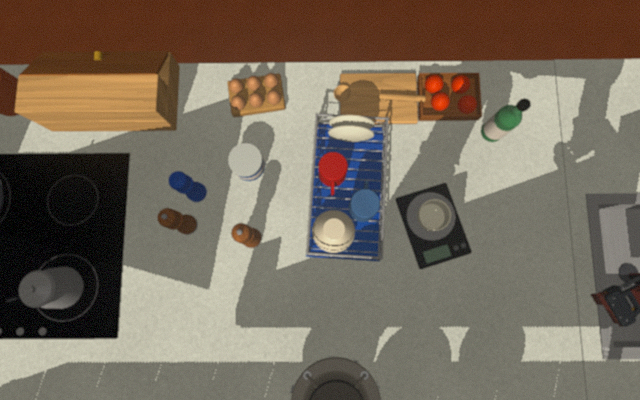

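The two brown mills show at scene (403,223) / top (245,236), and scene (462,278) / top (178,221). The blue look-alike is at scene (426,298) / top (188,186) and stays alone. The ramekin on the scale is at scene (250,150) / top (432,216). The rack stands in between.

Candidates for a mill are brown A (403,223), brown B (462,278), blue C (426,298) and the green bottle (133,145). I choose A and B.

```bash
python3 - <<'E'
from h import *
from scipy.optimize import least_squares
np.set_printoptions(precision=1,suppress=True)
P={n:cloud(n,np.load(n+"0.npy")) for n in("scene","top")}
V={n:np.load(n+"0.npy")>0 for n in P}
def circ(p,r=None):
    f=lambda x:np.hypot(p[:,0]-x[0],p[:,1]-x[1])-(r or x[2])
    return least_squares(f,[*p[:,:2].mean(0),r or 25],loss="soft_l1").x
tr={"A":((400,248),(250,240)),"B":((450,304),(188,225)),"C":((415,330),(196,193)),"rim":((249,145),(431,216)),"tub":((344,301),(248,166))}
for k,(a,b) in tr.items(): print(k,"tri",*tri(a,b),"z0",px3d("scene",a,0),px3d("top",b,0))
for k,r0 in (("A",50),("B",50),("C",50)):
    c=px3d("top",tr[k][1],0)[:2]
    for n in P:
        q=P[n][V[n]]; q=q[np.hypot(*(q[:,:2]-c).T)<60]; h=q[(q[:,2]>136)&(q[:,2]<164)]
        print(k,n,len(q),"ztop",np.sort(q[:,2])[-5:],"head",len(h), circ(h,23.5) if len(h)>5 else"", circ(h) if len(h)>5 else"")
c=px3d("top",(431,216),69)[:2]
for n in P:
    q=P[n][V[n]]; q=q[np.hypot(*(q[:,:2]-c).T)<58]; m=q[q[:,2]>60]; 
    print("ram",n,np.sort(q[:,2])[-8:],len(m),circ(m[m[:,2]>64],40),"platter z",np.median(q[(q[:,2]<40)&(np.hypot(*(q[:,:2]-c).T)>45),2]))
    s=q[(q[:,2]>32)&(q[:,2]<62)&(np.hypot(*(q[:,:2]-c).T)>38)];print(" side",len(s),circ(s,42) if len(s)>5 else "")
q=P["top"][V["top"]]
r=q[(q[:,2]>100)&(q[:,1]<120)&(q[:,1]>-90)&(q[:,0]>250)&(q[:,0]<700)&(q[:,2]<200)]
print("rack tall",r.min(0),r.max(0))
print("rack corners",[px3d("top",u,96) for u in((316,113),(390,113),(308,257),(383,259))])
ims=cv2.imread("pics/scene0.png")[180:345,370:500]; imt=cv2.imread("pics/top0.png")[160:260,150:275]
cv2.imwrite("pics/crop.png",np.hstack([cv2.resize(ims,(394,500)),cv2.resize(imt,(406,500))]))
E
```

```text
A tri [426.8 229.9   2.5] 1.6581197628799451 z0 [425.4 228.2   0. ] [426.5 231.    0. ]
B tri [470.4 403.7  -3.6] 3.619571547970708 z0 [474.2 403.2   0. ] [469.  404.2   0. ]
C tri [565.2 387.  -18.6] 9.610874368463294 z0 [579.2 388.1   0. ] [559.1 385.6   0. ]
rim tri [ 483.7 -254.    78.5] 10.261989471592257 z0 [ 427.  -344.9   -0. ] [ 490.  -269.5    0. ]
tub tri [634.6 239.3   6.8] 1.300112036846026 z0 [631.4 235.9   0. ] [635.9 241.    0. ]
A scene 2316 ztop [188.3 188.4 188.5 188.6 189.7] head 198 [430.5 227.   23.5] [431.1 227.4  22.9]
A top 1487 ztop [188.3 188.5 188.5 189.4 189.4] head 39 [431.9 228.1  23.5] [431.7 227.6  23.1]
B scene 2578 ztop [188.8 188.8 189.  189.  189.1] head 238 [468.1 405.9  23.5] [468.7 406.2  22.9]
B top 1651 ztop [189.5 189.7 190.1 190.2 190.4] head 77 [469.5 406.9  23.5] [469.4 406.7  23.3]
C scene 3152 ztop [188.9 189.8 189.8 190.  190.3] head 227 [559.  383.8  23.5] [559.3 383.9  23.2]
C top 1593 ztop [189.1 189.9 190.5 190.6 191.9] head 77 [560.7 384.8  23.5] [560.3 384.3  22.9]
ram scene [70.2 70.3 70.3 70.5 70.6 71.5 71.7 72.1] 202 [ 485.4 -259.9   40. ] platter z 23.17939162369254
 side 257 [ 482.7 -255.6   42. ]
ram top [71.3 71.3 72.1 72.5 72.5 72.6 72.6 72.7] 192 [ 484.5 -260.8   40. ] platter z 23.20496204525161
 side 138 [ 482.1 -255.3   42. ]
rack tall [470.5 -89.9 100. ] [700.   41.7 154.4]
rack corners [array([755.5,  46.3,  96. ]), array([ 753.8, -150. ,   96. ]), array([375.8,  67.9,  96. ]), array([ 369.8, -120.5,   96. ])]
```

View pics/crop.png

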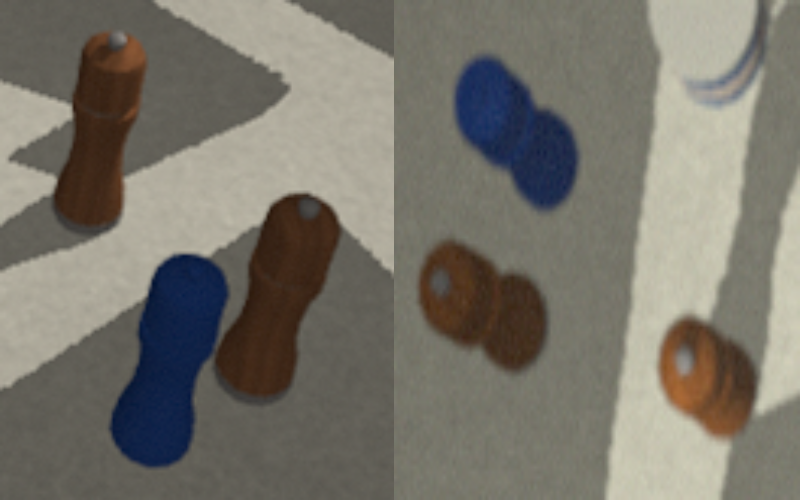

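The crop shows both brown mills upright with steel tips and feet, and the blue one is plainly separate. Mill A is at about (431,227.5), B at (469,406.5), and the ramekin mouth at about (483,-256). First I raise the arm and square the tool to the world axes.

```bash
python3 -c "
from station import *
s=get_state();print(s['tcp_rot'])"
python3 -m handwheel '[[0,0,-0.5,0,0,0.5,87],[0,0,-0.7,0,0,1,87],[0,0,-0.6,0,0,1,87],[0,0,0,0,0,1,87],[0,0,0,0,0,1,87],[0,0,0,0,0,0.7,87],[0,0,0,0,0,0,87],[0,0,0,0,0,0,87]]'
python3 -c "
from station import *
s=get_state();print(s['tcp_rot'],s['tcp_pos'],s['qpos'])"
```

```text
[3.14151274e+00 2.21486560e-06 4.59772873e-01]
clock: 1.8
tcp_pos: [299.6, -604.8, 323.6]
tcp_rot: [-3.142, 0.0, 0.008]
ft_force: [0.5, -0.8, -0.4]
grip_width: 86.8
grasp_force: 0.0
[-3.14154193e+00  1.26805523e-04  7.80536618e-03] [ 299.56615367 -604.84800656  323.61083124] [ 0.93455262  0.41611968  0.12051734  1.44944208 -0.05067222  1.27917667
 -0.50353327]
```

```bash
python3 -m handwheel '[[0.15,-0.3,0,0,0,0,87],[0.3,-0.6,0,0,0,0,87],[0.3,-0.6,0,0,0,0,87],[0.3,-0.6,0,0,0,0,87],[0.3,-0.6,0,0,0,0,87],[0.3,-0.6,0,0,0,0,87],[0.3,-0.6,0,0,0,0,87],[0.3,-0.6,0,0,0,0,87],[0.3,-0.6,0,0,0,0,87],[0.3,-0.6,0,0,0,0,87],[0.3,-0.6,0,0,0,0,87],[0.3,-0.6,0,0,0,0,87],[0,-0.6,0,0,0,0,87],[0,-0.6,0,0,0,0,87],[0,-0.6,0,0,0,0,87],[0,-0.6,0,0,0,0,87],[0,-0.6,0,0,0,0,87],[0,-0.3,0,0,0,0,87],[0,0,0,0,0,0,87],[0,0,0,0,0,0,87]]'
python3 -c "
from station import *
s=get_state();print(s['tcp_rot'],s['tcp_pos'],s['qpos'])"
```

```text
clock: 3.8
tcp_pos: [468.7, -93.9, 323.8]
tcp_rot: [3.141, -0.0, 0.007]
ft_force: [-0.2, -0.3, 0.2]
grip_width: 87.1
grasp_force: 0.0
[ 3.14097500e+00 -1.78979948e-04  7.17858443e-03] [468.68206041 -93.87799545 323.76273532] [ 0.27358649  0.07957118 -0.21926143  1.87986165  0.01932382  1.18390534
 -1.51590894]
```

```bash
python3 -m handwheel '[[0,-0.3,0,0,0,0,87],[-0.05,-0.59,0,0,0,0,87],[-0.08,-0.59,0,0,0,0,87],[-0.08,-0.59,0,0,0,0,87],[-0.08,-0.59,0,0,0,0,87],[-0.08,-0.59,0,0,0,0,87],[-0.08,-0.59,0,0,0,0,87],[-0.08,-0.59,0,0,0,0,87],[-0.08,-0.59,0,0,0,0,87],[-0.08,-0.59,0,0,0,0,87],[-0.06,-0.59,0,0,0,0,87],[0,-0.23,0,0,0,0,87],[0,0,0,0,0,0,87],[0,0,0,0,0,0,87],[0,0,0,0,0,0,87]]'
python3 -c "
from h import *
np.set_printoptions(precision=3,suppress=True)
s=get_state();print(s['tcp_rot'],s['tcp_pos'],s['qpos'])
im,D=get_image('scene');cv2.imwrite('pics/s1.png',im)"
```

```text
clock: 5.3
tcp_pos: [430.2, 225.5, 323.5]
tcp_rot: [3.141, 0.0, 0.003]
ft_force: [-0.8, 0.2, -0.7]
grip_width: 87.0
grasp_force: 0.0
[3.141 0.    0.003] [430.189 225.452 323.498] [-0.122  0.119 -0.529  1.848  0.065  1.192 -2.24 ]
```

View pics/s1.png

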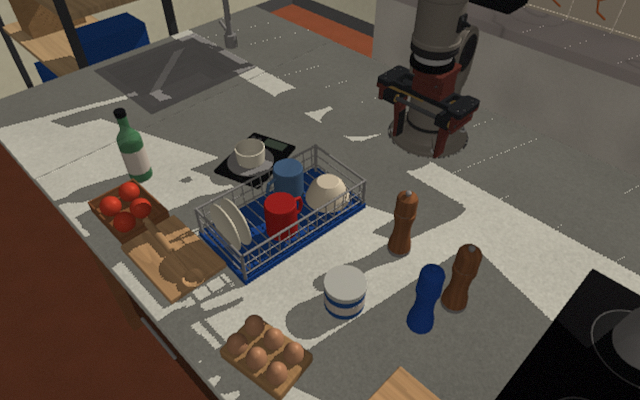

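```bash
python3 -c "
from h import *
for n in('scene','top'):
  c=calibration(n)
  print(cv2.projectPoints(np.array([[430.,225,312],[431,227.5,188],[430,269,312],[430,181,312],[430,225,450]]),np.array(c['rvec'],float),np.array(c['tvec'],float),np.array(c['mtx'],float),None)[0].round().reshape(-1,2).tolist())
"
```

```text
[[417.0, 144.0], [409.0, 192.0], [435.0, 154.0], [399.0, 135.0], [428.0, 81.0]]
[[228.0, 227.0], [238.0, 232.0], [207.0, 227.0], [249.0, 227.0], [211.0, 219.0]]
```

```bash
cat > w.py <<'E'
from h import *
a=[]
for _ in range(10): get_image("scene"); a.append(get_state())
f=np.array([s["ft_force"] for s in a]); m=np.array([s["tau"] for s in a])
print("F",f.mean(0).round(2),f.std(0).round(2),"tau",m.mean(0).round(2)); s=a[-1]; print(s["clock"],s["tcp_pos"].round(1) if hasattr(s["tcp_pos"],"round") else s["tcp_pos"],s["tcp_rot"],s["grip_width"],s["grasp_force"])
E
python3 w.py
python3 -m handwheel '[[0.02,-0.04,0.2,0,0,0,87],[0,0,0.5,0,0,0,87],[0,0,0.6,0,0,0,87],[0,0,0.6,0,0,0,87],[0,0,0.5,0,0,0,87],[0,0,0.4,0,0,0,87],[0,0,0.3,0,0,0,87],[0,0,0.25,0,0,0,87],[0,0,0.15,0,0,0,87],[0,0,0.09,0,0,0,87],[0,0,0,0,0,0,87],[0,0,0,0,0,0,87],[0,0,0,0,0,0,87]]'; python3 -c "
from station import *;print(get_state()['qpos'])"
```

```text
F [-0.35  0.21 -0.08] [0.44 0.36 0.42] tau [  0.06 -33.62  -1.44 -28.33   0.05  -0.06   0.  ]
5.85 [429.6 227.4 323.7] [ 3.14158518e+00 -1.08714990e-04  6.03561651e-03] 86.79862263511998 0.0
clock: 7.15
tcp_pos: [431.0, 229.6, 144.8]
tcp_rot: [-3.141, -0.001, 0.006]
ft_force: [-0.2, 0.6, -0.1]
grip_width: 87.0
grasp_force: 0.0
[-0.18901816  0.32937939 -0.50511732  2.05164471  0.21825356  0.81000812
 -2.3875116 ]
```

```bash
python3 -m handwheel '[[0,0.04,0,0,0,0,87],[0,0,0,0,0,0,60],[0,0,0,0,0,0,50],[0,0,0,0,0,0,40],[0,0,0,0,0,0,40],[0,0,0,0,0,0,40],[0,0,0,0,0,0,40],[0,0,0,0,0,0,40]]' 25
```

```text
clock: 7.95
tcp_pos: [430.6, 227.3, 144.1]
tcp_rot: [3.141, 0.0, 0.006]
ft_force: [-0.9, -0.7, 0.6]
grip_width: 46.7
grasp_force: 25.0
```

Gripped at 46.7 mm with 25 N. I lift 40 mm and weigh.

```bash
python3 -m handwheel '[[0,0,-0.1,0,0,0,40],[0,0,-0.2,0,0,0,40],[0,0,-0.25,0,0,0,40],[0,0,-0.2,0,0,0,40],[0,0,-0.05,0,0,0,40],[0,0,0,0,0,0,40],[0,0,0,0,0,0,40],[0,0,0,0,0,0,40],[0,0,0,0,0,0,40]]'; python3 w.py
```

```text
clock: 8.85
tcp_pos: [430.3, 227.3, 183.8]
tcp_rot: [3.141, 0.001, 0.006]
ft_force: [0.3, -0.1, -4.5]
grip_width: 46.4
grasp_force: 25.0
F [-0.12  0.05 -4.73] [0.5  0.45 0.53] tau [  0.   -41.04  -3.26 -25.09   0.05  -0.06  -0.  ]
9.35 [430.6 227.4 184.1] [3.14159085e+00 1.61065932e-06 5.98054007e-03] 46.158540914434155 24.999165111103707
```

It reads 4.65 N, about 474 g, so this is the full mill and the other can stay untouched. I lift to clear and recheck the ramekin centre.

```bash
python3 -m handwheel '[[0,0,-0.1,0,0,0,40],[0,0,-0.3,0,0,0,40],[0,0,-0.4,0,0,0,40],[0,0,-0.5,0,0,0,40],[0,0,-0.5,0,0,0,40],[0,0,-0.5,0,0,0,40],[0,0,-0.3,0,0,0,40],[0,0,-0.15,0,0,0,40],[0,0,-0.05,0,0,0,40],[0,0,0,0,0,0,40],[0,0,0,0,0,0,40]]'
python3 - <<'E'
from h import *
from scipy.optimize import least_squares
np.set_printoptions(precision=1,suppress=True)
print(px3d("scene",(249,145),69),px3d("top",(431,216),69))
for n in("scene","top"):
    D=np.mean([get_image(n)[1] for _ in range(4)],0); P=cloud(n,D)
    c=np.array([483,-256]); v=(np.hypot(P[...,0]-c[0],P[...,1]-c[1])<60)&(D>0)
    z=P[v]; 
    t=z[(z[:,2]>66)&(z[:,2]<73)]
    print(n,"rim ext",t.min(0),t.max(0),"mid",(t.min(0)+t.max(0))/2, len(t))
    f=least_squares(lambda x:np.hypot(t[:,0]-x[0],t[:,1]-x[1])-x[2],[*c,40],loss="soft_l1").x; print(f)
    p=z[(z[:,2]>20)&(z[:,2]<27)]; print("platter",p.min(0),p.max(0))
    s=z[(z[:,2]>30)&(z[:,2]<60)]; r=np.hypot(*(s[:,:2]-c).T); s=s[r>36]
    print("side",len(s),least_squares(lambda x:np.hypot(s[:,0]-x[0],s[:,1]-x[1])-42,c,loss="soft_l1").x)
im,_=get_image("top"); cv2.imwrite("pics/r.png",cv2.resize(im[170:280,380:490],(550,550),interpolation=cv2.INTER_CUBIC))
E
```

```text
clock: 10.45
tcp_pos: [430.1, 227.0, 323.2]
tcp_rot: [3.141, 0.002, 0.006]
ft_force: [0.3, -0.8, -5.2]
grip_width: 46.3
grasp_force: 25.0
[ 479.  -269.4   69. ] [ 481.3 -252.4   69. ]
scene rim ext [ 443.4 -302.3   66.1] [ 525.4 -219.2   70. ] mid [ 484.4 -260.7   68. ] 103
[ 484.8 -260.6   39.8]
platter [ 424.1 -310.    20.2] [ 542.2 -196.6   27. ]
side 320 [ 482.5 -255.9]
top rim ext [ 444.5 -302.6   66. ] [ 526.6 -221.2   70.5] mid [ 485.6 -261.9   68.3] 142
[ 484.6 -261.1   39.6]
platter [ 424.6 -315.2   20. ] [ 542.3 -197.9   27. ]
side 150 [ 482.1 -255.1]
```

View pics/r.png

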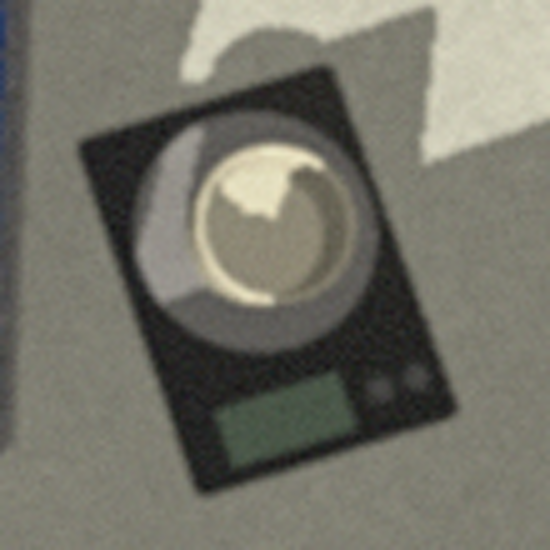

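Image shows the ramekin amid the platter (crop centre (273,224), i.e. top (434.6,214.8)). Both cameras' rim fits agree on (484.7,-261). Carrying over now.

```bash
python3 -m handwheel '[[0.02,0.1,0,0,0,0,40],[0.08,0.2,0,0,0,0,40],[0.1,0.3,0,0,0,0,40],[0.1,0.4,0,0,0,0,40],[0.1,0.5,0,0,0,0,40],[0.1,0.5,0,0,0,0,40],[0.1,0.5,0,0,0,0,40],[0.1,0.5,0,0,0,0,40],[0.1,0.5,0,0,0,0,40],[0.1,0.5,0,0,0,0,40],[0.1,0.5,0,0,0,0,40],[0.1,0.5,0,0,0,0,40],[0,0.5,0,0,0,0,40],[0,0.5,0,0,0,0,40],[0,0.5,0,0,0,0,40],[0,0.5,0,0,0,0,40],[0,0.5,0,0,0,0,40],[0,0.4,0,0,0,0,40],[0,0.3,0,0,0,0,40],[0,0.15,0,0,0,0,40]]'
python3 -m handwheel '[[0,0.1,0,0,0,0,40],[0,0.2,0,0,0,0,40],[0,0.3,0,0,0,0,40],[0,0.3,0,0,0,0,40],[0,0.2,0,0,0,0,40],[0,0.1,0,0,0,0,40],[0,0,0,0,0,0,40],[0,0,0,0,0,0,40],[0,0,0,0,0,0,40]]'
```

```text
clock: 12.9
tcp_pos: [487.6, -191.9, 324.1]
tcp_rot: [3.141, 0.0, 0.004]
ft_force: [0.2, -0.4, -5.2]
grip_width: 46.2
grasp_force: 25.0
clock: 13.8
tcp_pos: [488.6, -249.0, 324.2]
tcp_rot: [-3.141, -0.0, 0.007]
ft_force: [0.7, 0.2, -4.6]
grip_width: 46.4
grasp_force: 25.0
```

```bash
python3 -m handwheel '[[-0.04,0.12,0,0,0,0,40],[-0.04,0.12,0,0,0,0,40],[0,0,0.1,0,0,0,40],[0,0,0.2,0,0,0,40],[0,0,0.3,0,0,0,40],[0,0,0.3,0,0,0,40],[0,0,0.2,0,0,0,40],[0,0,0.1,0,0,0,40],[0,0,0,0,0,0,40],[0,0,0,0,0,0,40],[0,0,0,0,0,0,40]]'
cat > m.py <<'E'
import sys; from h import *
from scipy.optimize import least_squares
np.set_printoptions(precision=1,suppress=True)
s=get_state(); T=np.array(s["tcp_pos"]); print(T,s["tcp_rot"])
f0=T[2]-144.3
for n in("scene","top"):
    D=np.mean([get_image(n)[1] for _ in range(3)],0); P=cloud(n,D)
    q=P[(D>0)&(np.hypot(P[...,0]-T[0],P[...,1]-T[1])<45)&(P[...,2]>f0-12)]
    print(n,"lowest",np.sort(q[:,2])[:6])
    for lo,hi,r in((2,10,28),(45,60,None),(80,95,None)):
        h=q[(q[:,2]>f0+lo)&(q[:,2]<f0+hi)]
        if len(h)>8: print(lo,len(h),least_squares(lambda x:np.hypot(h[:,0]-x[0],h[:,1]-x[1])-(r or x[2]),[T[0],T[1],22],loss="soft_l1").x)
im,_=get_image("scene"); cv2.imwrite(sys.argv[1],cv2.resize(im[60:220,160:360],(800,640))[:600])
E
python3 m.py pics/h1.png
```

```text
clock: 14.9
tcp_pos: [485.0, -262.0, 264.9]
tcp_rot: [3.141, -0.001, 0.006]
ft_force: [0.3, -0.9, -4.0]
grip_width: 46.4
grasp_force: 25.0
[ 485.  -262.   264.9] [ 3.1 -0.   0. ]
scene lowest [119.3 119.7 120.2 120.5 121.1 121.6]
2 54 [ 485.3 -261.8   22. ]
45 88 [ 485.2 -261.3   20.6]
80 73 [ 485.3 -261.    19.3]
top lowest [124.8 125.3 125.6 126.1 126.1 127.3]
2 11 [ 486.  -261.6   22. ]
45 30 [ 487.8 -262.1   23. ]
```

View pics/h1.png

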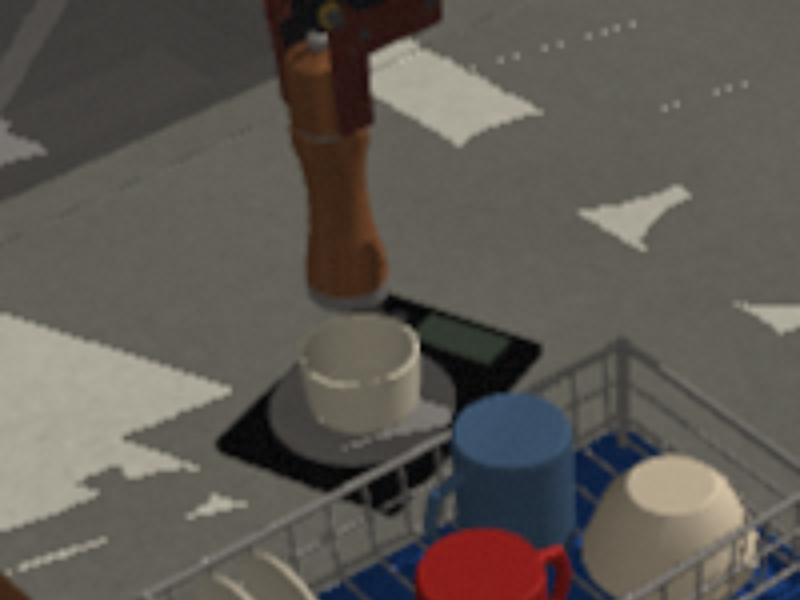

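The mill hangs upright with its foot at crop (347,295), above the ramekin mouth (360,345). The foot is at z≈120 and centred within about 1 mm. I lower it 21 mm.

```bash
python3 -m handwheel '[[0,0,0.06,0,0,0,40],[0,0,0.1,0,0,0,40],[0,0,0.1,0,0,0,40],[0,0,0.1,0,0,0,40],[0,0,0.06,0,0,0,40],[0,0,0,0,0,0,40],[0,0,0,0,0,0,40],[0,0,0,0,0,0,40],[0,0,0,0,0,0,40],[0,0,0,0,0,0,40]]'; python3 m.py pics/h2.png
```

```text
clock: 16.25
tcp_pos: [484.6, -261.8, 243.3]
tcp_rot: [3.141, -0.0, 0.006]
ft_force: [-0.2, -0.2, -4.9]
grip_width: 46.2
grasp_force: 25.0
[ 484.6 -261.8  243.3] [ 3.1 -0.   0. ]
scene lowest [ 98.6  98.9  99.1  99.6  99.8 100.1]
2 47 [ 484.8 -261.8   22. ]
45 84 [ 484.9 -261.3   20.7]
80 71 [ 485.  -261.    19.3]
top lowest [102.1 103.4 104.2 106.  106.4 107.9]
2 9 [ 486. -261.   22.]
45 27 [ 486.7 -261.7   22.1]
```

View pics/h2.png

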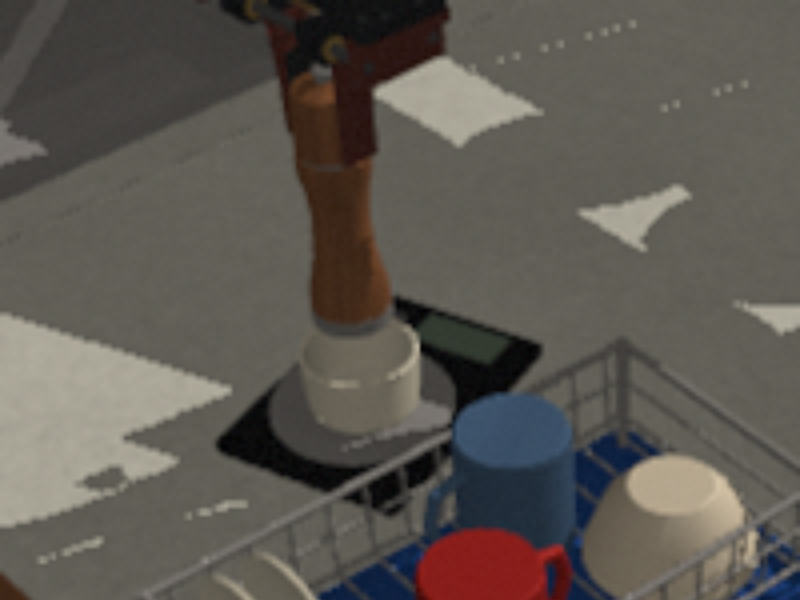

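The foot now sits at about z 99, 30 mm above the rim at crop (352,325), upright and centred. I firm up the grip for the twisting, settle, and hand in.

```bash
python3 -m handwheel '[[0,0,0,0,0,0,40],[0,0,0,0,0,0,40],[0,0,0,0,0,0,40],[0,0,0,0,0,0,40],[0,0,0,0,0,0,40]]' 38 && python3 -c "
from station import *
print(hand_in())"
```

```text
clock: 17.1
tcp_pos: [484.6, -261.8, 243.2]
tcp_rot: [3.142, -0.0, 0.006]
ft_force: [-0.3, 0.6, -4.0]
grip_width: 46.4
grasp_force: 38.0
the job is handed in; nothing more can be done
None
```

I handed the job in with the full mill (about 474 g by lifting) held upright, about 30 mm above the ramekin's rim and centred to about 1 mm by the cameras; I never picked up the other mill, and saw no sign of contact with the scale, rack or dishes.

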